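# Latch the amplifier's service hatch

### The job

Fold the service hatch of the amplifier down, press it firmly but gently home against its rubber seal, and turn the wing knob clockwise, about a quarter turn to its stop, so that the hidden tongue swings behind the frame edge and the hatch stays shut when you let go. Do not force anything: neither lean hard on the hatch nor wrench the tongue against the frame. Leave the other things on the table and on the amplifier where they are.

Things in the scene. Friction and masses are not known exactly. Their poses are not given: they have to be found in the camera images.
- case: Black portable amplifier, fixed, service bay upward: 260 (its x) x 320 (its y) x 101 mm tall. Origin: centre of its underside; z up. The bay opening (x -55 to 75 mm, y +-59 mm) is closed by the hatch. Hinge axis: parallel to y at x = 75 mm, 110 mm above the table.
- sill (a point): Nominal middle of the frame edge: a flat metal sill 5 mm thick along the bay's -x side (case x -89 to -55 mm, y +-58 mm). This point is on its nominal upper face, case x -72 mm, 110 mm above the table. The real sill is adjustable and stands up to 7 mm higher or lower than this point: not measured, to be felt. It is light metal and must not carry more than 15 N.
- seal_line (a point): Nominal middle of the top of the sprung black rubber seal strip, 10 mm wide, on the sill at case x -79 mm, 5 mm proud of it (it goes up and down with the real sill). It yields about 1 mm per 2.4 N; at about 12 N on the strip it is level with the sill and the hatch meets hard metal.
- hatch (a joint): Hatch angle, rad: 0 = level (bedded on a sill at nominal height), positive = free edge up, to 1.1. Bedded hard on the sill it reads -0.055 to 0.055 according to the sill's height; resting loosely on the seal, up to 0.09. The hinge is stiff (0.25 N m): the hatch stays where it is left.
- hatch_edge (a point): Middle of the free edge of the hatch, on its upper face. Hatch: aluminium plate 153 x 126 x 4 mm, about 0.15 kg, its underside level with the hinge axis, spanning 2 to 155 mm from that axis; this point is 155 mm from it. x points to the hinge.
- knob (a joint): Wing knob angle, rad, -0.15 to 1.57 (end stop), growing clockwise seen from above. 0: wing parallel to the hatch's free edge, tongue clear of the sill. Near 1.57: wing and tongue point to the free edge, tongue behind (under) the sill, where it holds the hatch down by itself. Own friction 0.06 N m.
- tongue (a point): Middle of the hidden tongue under the hatch: steel bar 12 mm wide, 12 mm thick, reaching 32 mm from the knob's axis, upper face 7 mm below the hatch's underside. It passes under the 5 mm sill only while the hatch is pressed to within 2 mm of the hard sill; else it strikes the sill's side at 0.4 to 0.5 rad.
- wing (a point): Centre of the knob's wing, on the turning axis, 110 mm from the hinge axis on the hatch's middle line. Wing: black upright bar 46 mm long, 10 thick, 24 tall; this point is at half its height, 17 mm above the hatch's upper face. Round flange below it: 48 mm across, top 5.5 mm above the hatch. y runs along the wing, z along the axis.
- flask: Bystander, to be left alone: closed steel flask, 68 mm across, 220 mm tall. Origin: centre of its underside.
- tin: Bystander, to be left alone: small open copper-coloured tin, 56 mm across, 40 mm tall, standing on the amplifier's upper face, far-left of the hatch. Origin: centre of its underside.
- gong: Bystander, to be left alone: brass bowl, 110 mm across, 30 mm tall. Origin: centre of its underside.
- disc: Bystander, to be left alone: wooden disc, 80 mm across, 8 mm thick. Origin: centre of its underside.
- driver: Bystander, to be left alone: screwdriver lying on the table.
- carton: Bystander, to be left alone: cardboard carton 90 x 60 x 35 mm. Origin: centre of its underside.
- bearing: Bystander, to be left alone: steel ring, 44 mm across, 12 mm tall, lying on the amplifier's upper face, near-right of the hatch. Origin: centre of its underside.
- drill: Bystander, to be left alone: cordless drill standing on its battery, about 200 mm tall, 1.3 kg. Origin: centre of its underside.

How it is judged:
By the outcome, as a careful person would: the job done as asked, in the order asked, and still so for the second after the job is handed in, with the robot touching nothing.
It also fails if it takes over 56 s, if anything falls off the work surface, if the arm or the gripper's body presses on something with over 40 N, if the wrist force passes 120 N, or if a joint passes its speed limit or range.

### The arm

A 6-joint arm with a two-finger parallel gripper is mounted at the origin on the work surface. World frame = base frame: x ahead of the robot, y to its left, z up, the work surface at z = 0. Lengths are in m, angles in degrees, forces in N, time in s.
With the tool pointing down it reaches from about 0.3 to 0.75 m from the base axis. Payload 8.5 kg.
Tool frame: the origin (TCP) lies between the finger pads; the fingertips stand env.finger_overhang ahead of it and the grasp point (between the pads) lies 2 mm behind it (env.finger_overhang is the distance from the TCP to the fingertips, in m); z points along the fingers, y is the line along which they close (so a half turn about z gives the same grasp; the last joint's range is limited). The gripper opens to 85 mm and grips with 20 to 120 N. Pads are 22 mm wide; open, the fingers measure 114 mm over their backs; the gripper's body (76 mm by 85 mm) begins 54 mm behind the grasp point. The pads swing forward as they close: fully open they stand 13 mm farther back than shut.
Start: joints at [53.211, 21.807, 74.336, -0, 83.858, -12.336], TCP at [0.228, 0.501, 0.248] pointing down, gripper open.
Joint ranges: [-178.18, 178.18], [-50.72, 133.34], [12.68, 142.11], [-81.47, 261.47], [9.98, 163.14], [-165.26, 165.26]. Speed limits (degrees/s): [136.94, 136.94, 180, 180, 180, 180].

### API

Orientations are given as a 3x3 rotation matrix whose columns are the frame's x, y, z axes.
In Python, from rig import env gives the robot as it stands. The module is installed in compiled form; this text tells all that it offers.
- The arm moves only by the tool jog_arm, never from a script. Its arguments are lists of equal length, an entry for each row: "hand": the finger opening in m, from 0 to 0.0854; "travel": the shift along the world's x, y, z in m, a list of three; "yaw": the turn about the world's z in rad. A call has exactly 5 rows; each row shifts and turns the commanded pose from where the row before left it; what a row does not reach is not made up. A row lasts 1/8 s, in which the tool goes at most 62.5 mm and 10.7 degrees, less where a joint would pass 70% of its speed; a pose out of reach is approached as far as the arm can. A call is refused whole if a number of a shift passes 0.0625 or a number of a turn 0.188, either way. A call with a gripper value outside its range is refused whole. The fingers move at their own pace and stop on an object; "grip_force" is the grip in N (left out, the last holds). Time passes only in rows, so rows that do not move let the fingers close, or fill a call up. It gives the time, the measured TCP pose, the force, the opening and the grip force at its end, in the units of the state.
- env.observe(): the state, without advancing time (a new reading comes with each control period).
- env.get_image(name): name is "side" or "top" or "wrist"; returns the picture (480x640x3 uint8, red, green, blue); there is no depth.
- env.calibration(name): a dict with "fx", "fy", "cx", "cy" (pixels), "position" and "rotation" of the camera in the world; the wrist camera has in their place "hand_eye" (4x4, takes a point from camera to tool coordinates, whose origin is the TCP and whose axes are the flange's). Camera axes: x right, y down, z forward; pixel columns grow to the right and rows downward; lengths in m; the calibration is good to about 2 mm. The wrist camera is an equidistant fisheye: a pixel r from the principal point sees the ray r / f radians off the axis. A picture is of the moment at which its call begins: read the wrist's pose just before it. calibration takes no time and is no camera call.
- env.close_job(): hands the job in; it is judged then, once.
The state is a dict: "time_s": time; "q": joint angles; "qvel": joint speeds; "joint_efforts": joint torques, N m; "position": TCP position; "tool_rot": TCP orientation; "ft_force": force on the tool from outside, world axes, zero at the start; "wrist_torque": the same for the moment, N m; "grip_width": finger opening in m; "gripper_force": force on a finger pad.
Only numpy, scipy, OpenCV 4.12 (cv2) and the standard library are available. Lean on these libraries where they do the work, as an engineer would, in place of code of your own. Each camera call takes 0.05 s, during which the arm holds its last target. There are 200 camera calls.

## Working session

There is one attempt and no reset: what is moved stays moved. The work goes in short steps, Python scripts to look and compute and a tool call to move; the robot and the scene stay as the last step left them, time stands still between calls to the robot, and variables do not carry over. Pictures are saved under pics/ and viewed, at most 10 in all, crops included, and the job is handed in when it is done.

Besides the shell and the picture viewer there is one more tool, called after ">>>" by a JSON object that holds its "name" and its "arguments". jog_arm: Moves the arm, as the interface text tells. Its arguments: {"type":"object","properties":{"hand":{"type":"array"},"travel":{"type":"array"},"yaw":{"type":"array"},"grip_force":{"type":"number"}},"required":["hand","travel","yaw"]}

```bash
mkdir -p pics
cat > h.py <<'E'
import numpy as np,cv2
from rig import env
def shot(n,f):
    im=env.get_image(n); cv2.imwrite('pics/'+f,im[:,:,::-1]); return im
E
python3 - <<'E'
from h import *
for n in('side','top'):
    shot(n,n+'1.png'); print(n,env.calibration(n))
print(env.calibration('wrist')); print(env.finger_overhang, env.observe())
a=cv2.imread('pics/side1.png');
E
```

```text
side {'fx': 617.4014249434538, 'fy': 617.4014249434538, 'cx': 317.6325928627559, 'cy': 244.2479546389308, 'position': array([0.38684864, 1.33193385, 1.26719761]), 'rotation': array([[-0.99098321, -0.10151331,  0.08744894],
       [-0.13225573,  0.63655907, -0.75980324],
       [ 0.02146373, -0.76451788, -0.64424507]])}
top {'fx': 445.06346442313696, 'fy': 445.06346442313696, 'cx': 317.01199821431214, 'cy': 238.541897046222, 'position': array([0.45530705, 0.00305731, 1.17411547]), 'rotation': array([[ 0.0021351 , -0.99566124,  0.09302759],
       [-0.99999694, -0.00200985,  0.00143999],
       [-0.00124677, -0.09303038, -0.99566249]])}
{'fx': 371.64829954431775, 'fy': 371.64829954431775, 'cx': 320.37413930545483, 'cy': 232.94104080275895, 'hand_eye': array([[-3.36774070e-04, -9.53816826e-01, -3.00388665e-01,
         7.60120832e-02],
       [ 9.99999748e-01, -5.09014265e-04,  4.95133150e-04,
         9.36727549e-04],
       [-6.25168445e-04, -3.00388422e-01,  9.53816756e-01,
        -1.25086244e-01],
       [ 0.00000000e+00,  0.00000000e+00,  0.00000000e+00,
         1.00000000e+00]])}
0.017 {'time_s': 0.1, 'q': array([ 5.32098100e+01,  2.18356801e+01,  7.43799298e+01,  4.40797970e-04,
        8.38572651e+01, -1.23362357e+01]), 'qvel': array([ 0.07815435, -0.13599387, -0.18296053, -0.06927566, -0.0540074 ,
        0.03093685]), 'joint_efforts': array([ 4.49401370e-03, -4.49222445e+01, -2.31656009e+01, -1.36161507e-04,
        3.66891618e-03, -2.31998638e-05]), 'position': array([0.22753389, 0.50045994, 0.24778992]), 'tool_rot': array([[-9.10293795e-01,  4.13962096e-01, -7.67854511e-04],
       [ 4.13962714e-01,  9.10293273e-01, -1.01400640e-03],
       [ 2.79212580e-04, -1.24090687e-03, -9.99999191e-01]]), 'ft_force': array([-0.19093183,  0.14028087, -0.26922722]), 'wrist_torque': array([0.05040492, 0.00312447, 0.00963469]), 'gripper_force': 0.0, 'grip_width': 0.08489167488303968}
```

View pics/side1.png

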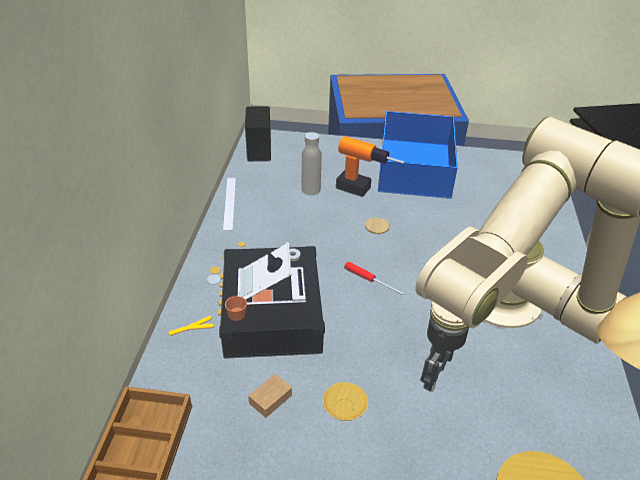

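View pics/top1.png

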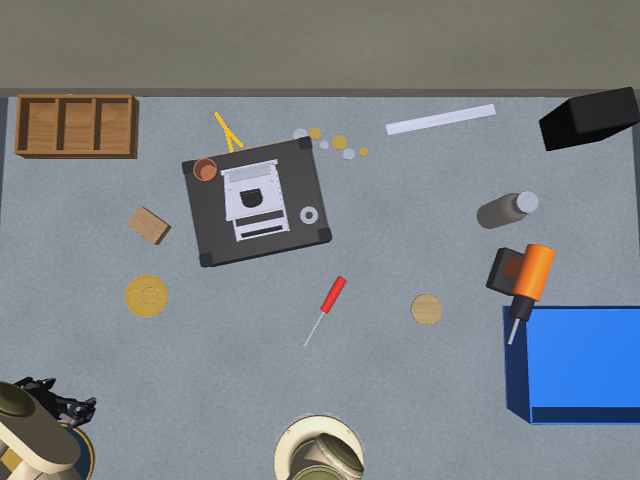

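```bash
cat >> h.py <<'E'
def ray(n,u,v):
    c=env.calibration(n); d=c['rotation']@np.array([(u-c['cx'])/c['fx'],(v-c['cy'])/c['fy'],1]); return np.array(c['position']),d
def plane(n,u,v,z):
    p,d=ray(n,u,v); return p+d*(z-p[2])/d[2]
def proj(n,P):
    c=env.calibration(n); q=c['rotation'].T@(np.array(P)-c['position']); return np.array([c['fx']*q[0]/q[2]+c['cx'],c['fy']*q[1]/q[2]+c['cy']])
E
python3 - <<'E'
from h import *
a=cv2.imread('pics/top1.png')
b=cv2.resize(a[125:275,170:345],None,fx=4.5,fy=4,interpolation=cv2.INTER_CUBIC)
b=cv2.resize(a[127:275,170:345],None,fx=4,fy=4,interpolation=cv2.INTER_CUBIC);cv2.imwrite('pics/topc.png',b)
g=a.max(2); m=(g<80).astype(np.uint8); m[:, :170]=0;m[:,345:]=0;m[:125]=0;m[280:]=0
cs,_=cv2.findContours(m,cv2.RETR_EXTERNAL,2); c=max(cs,key=cv2.contourArea)
r=cv2.minAreaRect(c); print(r); bp=cv2.boxPoints(r)
P=np.array([plane('top',*p,.101) for p in bp]); print(bp,P,P.mean(0)); print([np.linalg.norm(P[i]-P[i-1]) for i in range(4)])
s=cv2.imread('pics/side1.png')
cv2.imwrite('pics/sidec.png',cv2.resize(s[225:365,205:340],None,fx=4,fy=4,interpolation=cv2.INTER_CUBIC))
E
```

```text
((255.74459838867188, 202.07406616210938), (108.54447174072266, 133.99795532226562), 78.2317123413086)
[[179.08485 162.60733]
 [310.26624 135.2779 ]
 [332.40436 241.5408 ]
 [201.22296 268.87024]] [[ 0.74263971  0.34456661  0.101     ]
 [ 0.81226658  0.02185566  0.101     ]
 [ 0.54835747 -0.03265613  0.101     ]
 [ 0.48168711  0.28316974  0.101     ]] [0.64623772 0.15423397 0.101     ]
[np.float64(0.2680780318009325), np.float64(0.3301367269568807), np.float64(0.2694801542227173), np.float64(0.322786179518102)]
```

View pics/topc.png

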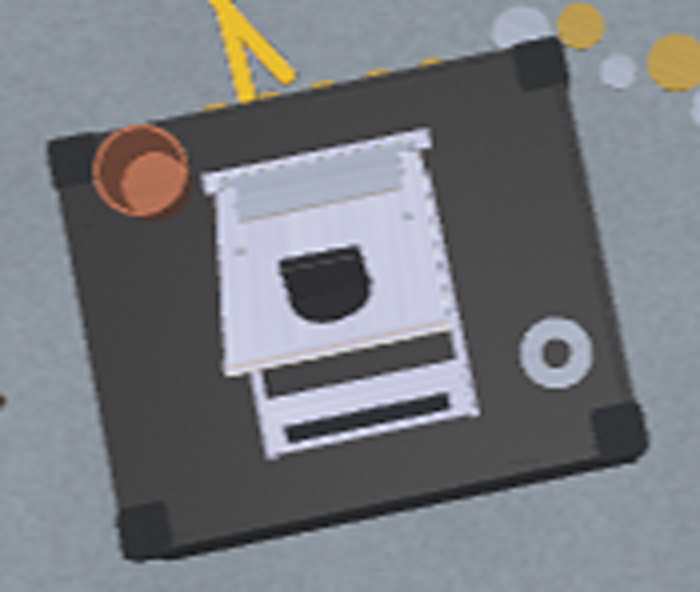

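View pics/sidec.png

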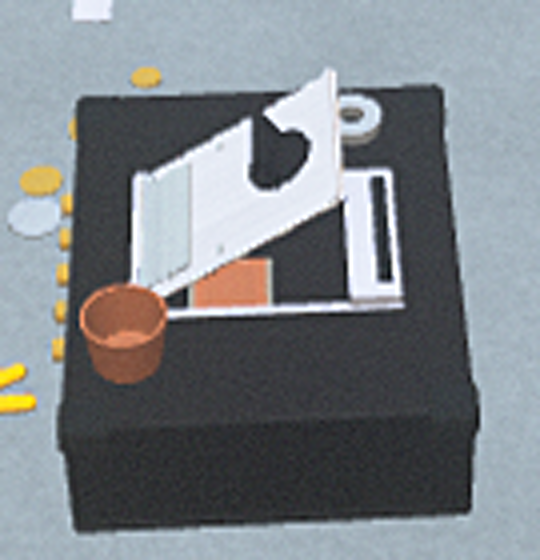

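Run:
```python
from h import *
f=lambda u,v,z:plane('top',u/4+170,v/4+127,z)
A=f(268,458,.110);B=f(478,412,.110);print('sill',A,B,np.linalg.norm(A-B),np.degrees(np.arctan2(-(A-B)[0],(A-B)[1])))
d=(A-B)[:2]/np.linalg.norm((A-B)[:2]); ex=np.array([d[1],-d[0]]); 
M=(A+B)[:2]/2; O=M+ex*.089; print('case O from sill',O)
th=np.radians(12.3); ex=np.array([np.cos(th),np.sin(th)]);ey=np.array([-ex[1],ex[0]])
O=M+ex*.089;print('O',O, 'hinge',O+ex*.075)
H=O+ex*.075
for a in np.arange(.3,1.0,.1):
    E=[np.r_[H-ex*.155*np.cos(a)+s*ey*.063,.11+.155*np.sin(a)] for s in(1,-1)]
    print(round(a,1),[((proj('top',e)-[170,127])*4).round() for e in E],[((proj('side',e)-[205,225])*4).round() for e in E])
for x,y in((-.13,.16),(.13,.16),(.13,-.16),(-.13,-.16)):print(((proj('top',np.r_[O+ex*x+ey*y,.101])-[170,127])*4).round())
```

```text
sill [0.54721118 0.19664126 0.11      ] [0.57523674 0.07082992 0.11      ] 0.1288950121820151 12.558093865766407
case O from sill [0.64809473 0.15308681]
O [0.64818102 0.15269529] hinge [0.72145944 0.16867257]
0.3 [array([251., 423.]), array([465., 377.])] [array([375., 248.]), array([364., 120.])]
0.4 [array([244., 411.]), array([461., 365.])] [array([366., 232.]), array([356., 104.])]
0.5 [array([237., 397.]), array([457., 350.])] [array([356., 217.]), array([346.,  89.])]
0.6 [array([229., 380.]), array([452., 332.])] [array([343., 202.]), array([334.,  74.])]
0.7 [array([221., 360.]), array([447., 312.])] [array([328., 188.]), array([320.,  61.])]
0.8 [array([213., 338.]), array([441., 290.])] [array([311., 176.]), array([304.,  48.])]
0.9 [array([205., 314.]), array([435., 265.])] [array([292., 164.]), array([286.,  37.])]
[128. 559.]
[ 49. 145.]
[557.  38.]
[647. 447.]
```

>>> {"name": "jog_arm", "arguments": {"hand": [0,0,0,0,0], "travel": [[0.037,-0.036,0.006],[0.037,-0.036,0.006],[0.037,-0.036,0.006],[0.037,-0.036,0.005],[0.037,-0.036,0]], "yaw": [-0.1,-0.1,-0.1,-0.1,-0.1], "grip_force": 20}}

```text
time_s: 0.72
position: [0.4137, 0.3193, 0.2715]
tool_rot: [[-0.598, 0.802, 0.0], [0.802, 0.598, 0.0], [-0.0, 0.0, -1.0]]
ft_force: [0.2, 0.6, 0.1]
grip_width: 0.0002
gripper_force: 0.0
```

>>> {"name": "jog_arm", "arguments": {"hand": [0,0,0,0,0], "travel": [[0.037,-0.036,0],[0.037,-0.036,0],[0.037,-0.036,0],[0.037,-0.036,0],[0.037,-0.035,0]], "yaw": [-0.1,-0.1,-0.1,-0.1,-0.028]}}

```text
time_s: 1.35
position: [0.5986, 0.1403, 0.2709]
tool_rot: [[-0.212, 0.977, -0.001], [0.977, 0.212, 0.0], [0.0, -0.001, -1.0]]
ft_force: [-0.4, -0.1, 0.7]
grip_width: -0.0
gripper_force: 0.0
```

>>> {"name": "jog_arm", "arguments": {"hand": [0,0,0,0,0], "travel": [[0,0,-0.02],[0,0,-0.02],[-0.002,0,-0.008],[-0.002,0,-0.006],[-0.003,0,-0.006]], "yaw": [0,0,0,0,0]}}

```text
time_s: 1.98
position: [0.5906, 0.1416, 0.2118]
tool_rot: [[-0.215, 0.977, 0.001], [0.977, 0.215, -0.0], [-0.001, 0.001, -1.0]]
ft_force: [-0.1, -1.5, 2.3]
grip_width: -0.0001
gripper_force: 1.0
```

>>> {"name": "jog_arm", "arguments": {"hand": [0,0,0,0,0], "travel": [[-0.004,-0.001,-0.007],[-0.004,-0.001,-0.007],[-0.003,-0.001,-0.007],[-0.002,-0.001,-0.007],[-0.002,0,-0.007]], "yaw": [0,0,0,0,0]}}

```text
time_s: 2.6
position: [0.5756, 0.1375, 0.1758]
tool_rot: [[-0.214, 0.977, -0.0], [0.977, 0.214, -0.0], [-0.0, -0.0, -1.0]]
ft_force: [-0.0, -1.1, 0.8]
grip_width: -0.0001
gripper_force: 0.6
```

>>> {"name": "jog_arm", "arguments": {"hand": [0,0,0,0,0], "travel": [[-0.001,0,-0.007],[-0.001,0,-0.007],[-0.001,0,-0.006],[0,0,-0.004],[0,0,-0.002]], "yaw": [0,0,0,0,0]}}

```text
time_s: 3.22
position: [0.5727, 0.1377, 0.1501]
tool_rot: [[-0.214, 0.977, -0.0], [0.977, 0.214, 0.0], [0.0, -0.0, -1.0]]
ft_force: [-0.2, 0.0, 0.4]
grip_width: 0.0001
gripper_force: 0.4
```

>>> {"name": "jog_arm", "arguments": {"hand": [0,0,0,0,0], "travel": [[0,0,-0.001],[0,0,-0.001],[0,0,-0.001],[0,0,0],[0,0,0]], "yaw": [0,0,0,0,0]}}

```text
time_s: 3.85
position: [0.5727, 0.1377, 0.1473]
tool_rot: [[-0.214, 0.977, 0.0], [0.977, 0.214, 0.0], [-0.0, 0.0, -1.0]]
ft_force: [0.2, -0.3, -0.1]
grip_width: -0.0002
gripper_force: 0.0
```

>>> {"name": "jog_arm", "arguments": {"hand": [0,0,0,0,0], "travel": [[0,0,-0.001],[0,0,-0.001],[0,0,-0.001],[0,0,0],[0,0,0]], "yaw": [0,0,0,0,0]}}

```text
time_s: 4.47
position: [0.5727, 0.1377, 0.1443]
tool_rot: [[-0.214, 0.977, 0.0], [0.977, 0.214, 0.0], [0.0, 0.0, -1.0]]
ft_force: [-0.2, -0.1, -0.2]
grip_width: 0.0001
gripper_force: 0.0
```

>>> {"name": "jog_arm", "arguments": {"hand": [0,0,0,0,0], "travel": [[0,0,-0.001],[0,0,-0.001],[0,0,-0.001],[0,0,0],[0,0,0]], "yaw": [0,0,0,0,0]}}

```text
time_s: 5.1
position: [0.5727, 0.1377, 0.1413]
tool_rot: [[-0.214, 0.977, 0.0], [0.977, 0.214, 0.0], [-0.0, 0.0, -1.0]]
ft_force: [-0.2, 0.1, 0.7]
grip_width: 0.0
gripper_force: 0.0
```

Run:
```python
from h import *
shot('wrist','w1.png'); s=env.observe(); print(s['ft_force'],s['position'])
```

```text
[ 0.62318864 -0.28171167  0.79732016] [0.57270973 0.13766147 0.1412943 ]
```

View pics/w1.png

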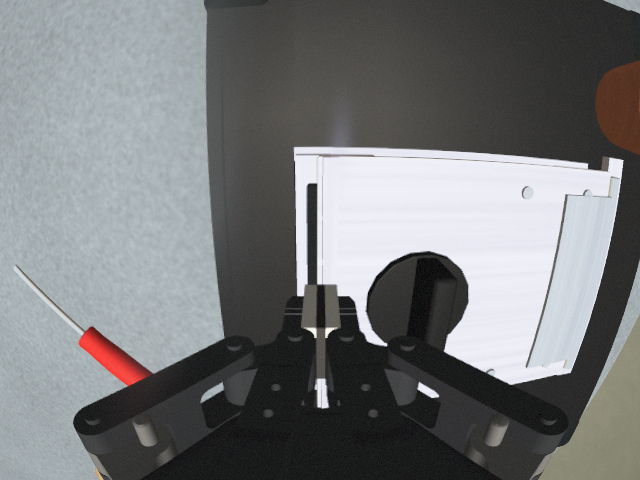

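>>> {"name": "jog_arm", "arguments": {"hand": [0,0,0,0,0], "travel": [[0,0,-0.001],[0,0,-0.001],[0,0,0],[0,0,0],[0,0,0]], "yaw": [0,0,0,0,0]}}

```text
time_s: 5.78
position: [0.5727, 0.1377, 0.1393]
tool_rot: [[-0.214, 0.977, 0.0], [0.977, 0.214, 0.0], [0.0, 0.0, -1.0]]
ft_force: [-0.1, -0.2, 0.4]
grip_width: -0.0001
gripper_force: 0.0
```

>>> {"name": "jog_arm", "arguments": {"hand": [0,0,0,0,0], "travel": [[0,0,-0.001],[0,0,-0.001],[0,0,0],[0,0,0],[0,0,0]], "yaw": [0,0,0,0,0]}}

```text
time_s: 6.4
position: [0.5727, 0.1377, 0.1373]
tool_rot: [[-0.214, 0.977, 0.0], [0.977, 0.214, -0.0], [-0.0, 0.0, -1.0]]
ft_force: [-1.0, -0.4, -0.2]
grip_width: -0.0007
gripper_force: 0.0
```

>>> {"name": "jog_arm", "arguments": {"hand": [0,0,0,0,0], "travel": [[0,0,-0.001],[0,0,-0.001],[0,0,0],[0,0,0],[0,0,0]], "yaw": [0,0,0,0,0]}}

```text
time_s: 7.02
position: [0.5727, 0.1376, 0.1353]
tool_rot: [[-0.214, 0.977, -0.0], [0.977, 0.214, -0.0], [0.0, -0.0, -1.0]]
ft_force: [-0.3, 0.1, 1.4]
grip_width: 0.0
gripper_force: 0.5
```

>>> {"name": "jog_arm", "arguments": {"hand": [0,0,0,0,0], "travel": [[0,0,-0.001],[0,0,-0.001],[0,0,0],[0,0,0],[0,0,0]], "yaw": [0,0,0,0,0]}}

```text
time_s: 7.65
position: [0.5726, 0.1376, 0.1336]
tool_rot: [[-0.214, 0.977, 0.0], [0.977, 0.214, -0.0], [-0.0, 0.0, -1.0]]
ft_force: [-2.6, -0.3, 5.4]
grip_width: 0.0002
gripper_force: 2.7
```

>>> {"name": "jog_arm", "arguments": {"hand": [0,0.04,0.04,0.04,0.04], "travel": [[0,0,0.03],[0.005,-0.01,0.04],[0.02,-0.03,0.03],[0.01,-0.02,0],[0,0,0]], "yaw": [0,0,0,0,0]}}

```text
time_s: 8.28
position: [0.6078, 0.0764, 0.2318]
tool_rot: [[-0.212, 0.977, -0.002], [0.977, 0.212, 0.0], [0.001, -0.002, -1.0]]
ft_force: [-0.3, 0.1, 0.7]
grip_width: 0.0401
gripper_force: 0.0
```

Run:
```python
from h import *
s=env.observe(); shot('wrist','w2.png'); print(s['ft_force'],s['position'],s['tool_rot'])
np.savez('w2.npz',p=s['position'],R=s['tool_rot'])
```

```text
[-0.25643593  0.05670844  0.70746862] [0.60780445 0.07644293 0.23182304] [[-2.12403111e-01  9.77180134e-01 -1.97578143e-03]
 [ 9.77181967e-01  2.12403815e-01  1.51227094e-04]
 [ 5.67439626e-04 -1.89857688e-03 -9.99998037e-01]]
```

View pics/w2.png

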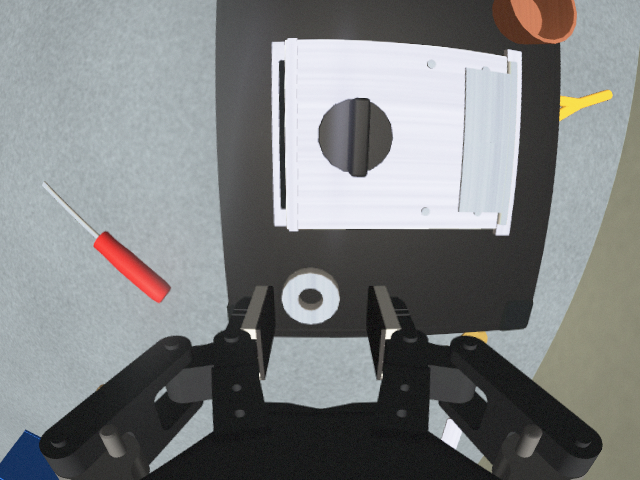

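Run:
```python
from h import *
c=env.calibration('wrist');d=np.load('w2.npz');T=c['hand_eye']
def pl(u,v,z):
    x,y=(u-c['cx'])/c['fx'],(v-c['cy'])/c['fy'];r=np.hypot(x,y)
    k=np.array([x/r*np.sin(r),y/r*np.sin(r),np.cos(r)])
    o=d['p']+d['R']@T[:3,3];w=d['R']@T[:3,:3]@k
    return o+w*(z-o[2])/w[2]
a=cv2.imread('pics/w2.png');g=a.max(2);m=(g<130).astype(np.uint8);n,l,st,ce=cv2.connectedComponentsWithStats(m)
i=l[135,335];print(st[i],ce[i])
cs,_=cv2.findContours((l==i).astype(np.uint8),cv2.RETR_EXTERNAL,1);P=np.array([pl(*q[0],.1215)[:2] for q in cs[0]])
left=P[np.array([q[0][0]<345 for q in cs[0]])]
A=np.c_[2*left,np.ones(len(left))];s=np.linalg.lstsq(A,(left**2).sum(1),rcond=None)[0];print('flange',s[:2],np.sqrt(s[2]+s[:2]@s[:2]))
A,B=pl(362,98,.145),pl(360,177,.145);print('wing',A,B,(A+B)/2,np.linalg.norm(A-B),np.degrees(np.arctan2(*(A-B)[1::-1])))
for u,v in((291,38),(292,230)):print('edge',pl(u,v,.117))
```

```text
[ 318   98   75   79 4190] [355.69952267 136.53675418]
flange [0.60680068 0.14444164] 0.0151079482129998
wing [0.61263095 0.16943784 0.145     ] [0.6218043 0.1248578 0.145    ] [0.61721763 0.14714782 0.145     ] 0.045514069115422974 101.62759791671533
edge [0.56285863 0.20080235 0.117     ]
edge [0.58926563 0.07630907 0.117     ]
```

>>> {"name": "jog_arm", "arguments": {"hand": [0.04,0.04,0.04,0.04,0.04], "travel": [[0.003,0.024,-0.01],[0.003,0.024,-0.01],[0.003,0.0225,-0.01],[0,0,0],[0,0,-0.02]], "yaw": [0,0,0,0,0]}}

```text
time_s: 8.95
position: [0.6171, 0.1484, 0.1843]
tool_rot: [[-0.215, 0.977, 0.003], [0.977, 0.215, -0.0], [-0.001, 0.003, -1.0]]
ft_force: [0.1, -0.3, -0.2]
grip_width: 0.0402
gripper_force: 0.0
```

>>> {"name": "jog_arm", "arguments": {"hand": [0.04,0.04,0.04,0.02,0.02], "travel": [[0,0,-0.02],[0,0,-0.012],[0,0,-0.005],[0,0,0],[0,0,0]], "yaw": [0,0,0,0,0]}}

```text
time_s: 9.57
position: [0.617, 0.1481, 0.1471]
tool_rot: [[-0.214, 0.977, 0.001], [0.977, 0.214, 0.0], [-0.0, 0.001, -1.0]]
ft_force: [-0.5, -0.0, 0.5]
grip_width: 0.02
gripper_force: 0.0
```

Run:
```python
from h import *
s=env.observe(); shot('wrist','w3.png'); print(s['ft_force'],s['position'],s['grip_width'])
```

```text
[-0.50464025 -0.03263159  0.45128995] [0.61695288 0.14813385 0.14705905] 0.02002674839041147
```

View pics/w3.png

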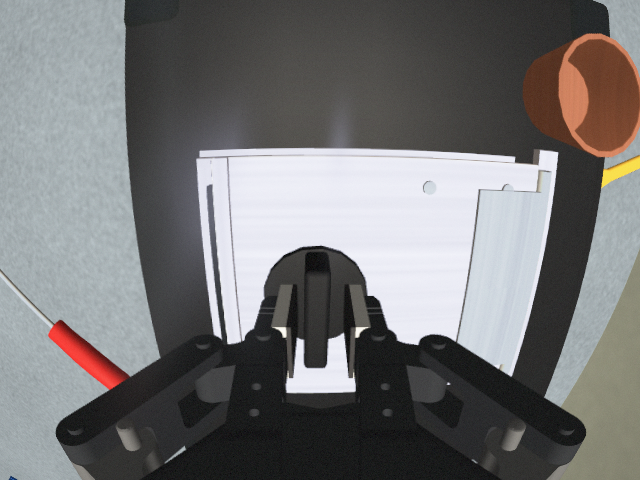

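>>> {"name": "jog_arm", "arguments": {"hand": [0.02,0.02,0.004,0.004,0.004], "travel": [[-0.0005,-0.001,-0.002],[0,0,-0.002],[0,0,0],[0,0,0],[0,0,0]], "yaw": [0,0,0,0,0], "grip_force": 25}}

```text
time_s: 10.25
position: [0.6153, 0.1469, 0.1419]
tool_rot: [[-0.214, 0.977, -0.003], [0.977, 0.214, -0.001], [-0.0, -0.003, -1.0]]
ft_force: [-5.3, -1.3, 0.3]
grip_width: 0.0094
gripper_force: 27.1
```

>>> {"name": "jog_arm", "arguments": {"hand": [0.004,0.004,0.004,0.004,0.004], "travel": [[0,0,-0.001],[0,0,-0.001],[0,0,0],[0,0,0],[0,0,0]], "yaw": [0,0,0,0,0]}}

```text
time_s: 10.88
position: [0.6152, 0.1469, 0.1409]
tool_rot: [[-0.214, 0.977, -0.002], [0.977, 0.214, -0.001], [-0.0, -0.002, -1.0]]
ft_force: [-8.4, -3.1, 5.8]
grip_width: 0.0092
gripper_force: 26.6
```

>>> {"name": "jog_arm", "arguments": {"hand": [0.004,0.004,0.004,0.004,0.004], "travel": [[-0.001,-0.0003,0],[-0.0005,-0.0001,-0.0005],[0,0,-0.0005],[0,0,0],[0,0,0]], "yaw": [0,0,0,0,0]}}

```text
time_s: 11.5
position: [0.615, 0.1469, 0.1405]
tool_rot: [[-0.214, 0.977, 0.002], [0.977, 0.214, 0.0], [-0.0, 0.002, -1.0]]
ft_force: [-4.2, -0.6, 7.6]
grip_width: 0.0092
gripper_force: 26.8
```

>>> {"name": "jog_arm", "arguments": {"hand": [0.004,0.004,0.004,0.004,0.004], "travel": [[-0.001,-0.0002,-0.0005],[0,0,-0.0005],[0,0,0],[0,0,0],[0,0,0]], "yaw": [0,0,0,0,0]}}

```text
time_s: 12.12
position: [0.6149, 0.1468, 0.1401]
tool_rot: [[-0.214, 0.977, 0.005], [0.977, 0.214, 0.001], [-0.0, 0.005, -1.0]]
ft_force: [-0.9, 0.5, 9.4]
grip_width: 0.0094
gripper_force: 26.8
```

>>> {"name": "jog_arm", "arguments": {"hand": [0.004,0.004,0.004,0.004,0.004], "travel": [[0,0,-0.0005],[0,0,0],[0,0,0],[0,0,0],[0,0,0]], "yaw": [0,0,0,0,0]}}

```text
time_s: 12.75
position: [0.6148, 0.1468, 0.1398]
tool_rot: [[-0.214, 0.977, 0.005], [0.977, 0.214, 0.001], [-0.0, 0.005, -1.0]]
ft_force: [-2.4, -0.1, 11.0]
grip_width: 0.0094
gripper_force: 26.5
```

>>> {"name": "jog_arm", "arguments": {"hand": [0.004,0.004,0.004,0.004,0.004], "travel": [[-0.0005,0,-0.0004],[0,0,-0.0004],[0,0,0],[0,0,0],[0,0,0]], "yaw": [0,0,0,0,0]}}

```text
time_s: 13.38
position: [0.6148, 0.1468, 0.1394]
tool_rot: [[-0.214, 0.977, 0.006], [0.977, 0.214, 0.001], [-0.001, 0.006, -1.0]]
ft_force: [-0.3, 0.1, 12.0]
grip_width: 0.0099
gripper_force: 26.7
```

>>> {"name": "jog_arm", "arguments": {"hand": [0.004,0.004,0.004,0.004,0.004], "travel": [[0,0,-0.0004],[0,0,0],[0,0,0],[0,0,0],[0,0,0]], "yaw": [0,0,0,0,0]}}

```text
time_s: 14.0
position: [0.6147, 0.1468, 0.1392]
tool_rot: [[-0.214, 0.977, 0.006], [0.977, 0.214, 0.001], [-0.001, 0.006, -1.0]]
ft_force: [-1.9, -0.7, 13.8]
grip_width: 0.0096
gripper_force: 26.8
```

>>> {"name": "jog_arm", "arguments": {"hand": [0.004,0.004,0.004,0.004,0.004], "travel": [[0,0,-0.0005],[0,0,0],[0,0,0],[0,0,0],[0,0,0]], "yaw": [0,0,-0.05,-0.05,0]}}

```text
time_s: 14.62
position: [0.6147, 0.1467, 0.1389]
tool_rot: [[-0.115, 0.993, 0.006], [0.993, 0.115, 0.0], [-0.0, 0.006, -1.0]]
ft_force: [-3.3, -0.5, 15.3]
grip_width: 0.0095
gripper_force: 26.9
```

>>> {"name": "jog_arm", "arguments": {"hand": [0.004,0.004,0.004,0.004,0.004], "travel": [[0,0,0],[0,0,0],[0,0,0],[0,0,0],[0,0,0]], "yaw": [-0.06,-0.06,-0.06,0,0]}}

```text
time_s: 15.25
position: [0.6147, 0.1467, 0.1389]
tool_rot: [[0.064, 0.998, 0.006], [0.998, -0.064, 0.0], [0.001, 0.006, -1.0]]
ft_force: [-2.5, -0.7, 15.8]
grip_width: 0.0096
gripper_force: 26.9
```

>>> {"name": "jog_arm", "arguments": {"hand": [0.004,0.004,0.004,0.004,0.004], "travel": [[0,0,0],[0,0,0],[0,0,0],[0,0,0],[0,0,0]], "yaw": [-0.04,-0.04,-0.04,0,0]}}

```text
time_s: 15.88
position: [0.6148, 0.1467, 0.1389]
tool_rot: [[0.183, 0.983, 0.007], [0.983, -0.183, 0.0], [0.002, 0.006, -1.0]]
ft_force: [-2.0, -1.0, 16.2]
grip_width: 0.0093
gripper_force: 26.8
```

```bash
python3 -c "
from h import *
s=env.observe();print(s['wrist_torque'],s['ft_force'])"
```

```text
[-0.14742115  0.44705707 -0.06947752] [-1.98753012 -0.95875475 16.16011605]
```

>>> {"name": "jog_arm", "arguments": {"hand": [0.004,0.004,0.004,0.004,0.004], "travel": [[0,0,0],[0,0,0],[0,0,0],[0,0,0],[0,0,0]], "yaw": [-0.04,-0.04,-0.04,0,0]}}

```text
time_s: 16.5
position: [0.6148, 0.1466, 0.139]
tool_rot: [[0.299, 0.954, 0.007], [0.954, -0.299, 0.0], [0.002, 0.006, -1.0]]
ft_force: [-1.3, -0.7, 14.1]
grip_width: 0.0093
gripper_force: 26.8
```

```bash
python3 -c "
from h import *
s=env.observe();print(s['wrist_torque'],s['ft_force'])"
```

```text
[-0.16895714  0.44032907 -0.04738085] [-1.292881   -0.74020378 14.0676772 ]
```

>>> {"name": "jog_arm", "arguments": {"hand": [0.004,0.004,0.004,0.004,0.004], "travel": [[0,0,0],[0,0,0],[0,0,0],[0,0,0],[0,0,0]], "yaw": [-0.05,-0.05,-0.05,0,0]}}

```text
time_s: 17.12
position: [0.6149, 0.1466, 0.1389]
tool_rot: [[0.439, 0.899, 0.007], [0.899, -0.439, 0.0], [0.003, 0.006, -1.0]]
ft_force: [-1.7, -1.3, 14.3]
grip_width: 0.0096
gripper_force: 26.8
```

```bash
python3 -c "
from h import *
s=env.observe();print(s['wrist_torque'],s['ft_force'])"
```

```text
[-0.21758483  0.46944668 -0.06260601] [-1.74453318 -1.29445742 14.27043085]
```

>>> {"name": "jog_arm", "arguments": {"hand": [0.004,0.004,0.004,0.004,0.004], "travel": [[0,0,0],[0,0,0],[0,0,0],[0,0,0],[0,0,0]], "yaw": [-0.07,-0.07,-0.07,0,0]}}

```text
time_s: 17.75
position: [0.6149, 0.1466, 0.139]
tool_rot: [[0.616, 0.787, 0.007], [0.787, -0.616, 0.0], [0.004, 0.005, -1.0]]
ft_force: [-1.9, -0.4, 14.1]
grip_width: 0.0092
gripper_force: 26.8
```

```bash
python3 -c "
from h import *
s=env.observe();print(s['wrist_torque'],s['ft_force'])"
```

```text
[-0.25584074  0.44639964 -0.01144549] [-1.9137121  -0.4253468  14.14745927]
```

>>> {"name": "jog_arm", "arguments": {"hand": [0.004,0.004,0.004,0.004,0.004], "travel": [[0,0,0],[0,0,0],[0,0,0],[0,0,0],[0,0,0]], "yaw": [-0.1,-0.1,-0.1,-0.1,0]}}

```text
time_s: 18.38
position: [0.6149, 0.1465, 0.1389]
tool_rot: [[0.875, 0.484, 0.007], [0.484, -0.875, 0.0], [0.006, 0.003, -1.0]]
ft_force: [-1.8, -1.8, 15.4]
grip_width: 0.0096
gripper_force: 26.8
```

>>> {"name": "jog_arm", "arguments": {"hand": [0.004,0.004,0.004,0.004,0.004], "travel": [[0,0,0],[0,0,0],[0,0,0],[0,0,0],[0,0,0]], "yaw": [-0.08,-0.08,-0.06,0,0]}}

```text
time_s: 19.0
position: [0.6149, 0.1465, 0.1389]
tool_rot: [[0.959, 0.283, 0.007], [0.283, -0.959, 0.0], [0.007, 0.002, -1.0]]
ft_force: [-1.9, -2.0, 14.0]
grip_width: 0.0098
gripper_force: 26.7
```

```bash
python3 -c "
from h import *
s=env.observe();print(s['wrist_torque'],s['ft_force'])"
```

```text
[-0.3447792   0.43731069 -0.06027527] [-1.87582684 -2.0098412  14.01246711]
```

>>> {"name": "jog_arm", "arguments": {"hand": [0.004,0.004,0.004,0.004,0.004], "travel": [[0,0,0],[0,0,0],[0,0,0],[0,0,0],[0,0,0]], "yaw": [-0.03,-0.03,0,0,0]}}

```text
time_s: 19.62
position: [0.6149, 0.1464, 0.1389]
tool_rot: [[0.974, 0.225, 0.007], [0.225, -0.974, 0.0], [0.007, 0.001, -1.0]]
ft_force: [-0.3, -1.4, 14.5]
grip_width: 0.0095
gripper_force: 26.7
```

```bash
python3 -c "
from h import *
s=env.observe();print(s['wrist_torque'],s['ft_force'])"
```

```text
[-0.34458758  0.43501116 -0.06441772] [-0.29394853 -1.42666185 14.47037788]
```

>>> {"name": "jog_arm", "arguments": {"hand": [0.004,0.004,0.004,0.004,0.004], "travel": [[0,0,0],[0,0,0],[0,0,0],[0,0,0],[0,0,0]], "yaw": [-0.02,0,0,0,0]}}

```text
time_s: 20.25
position: [0.6149, 0.1464, 0.1389]
tool_rot: [[0.979, 0.205, 0.007], [0.205, -0.979, -0.0], [0.007, 0.001, -1.0]]
ft_force: [-0.8, -1.8, 14.3]
grip_width: 0.0096
gripper_force: 26.8
```

```bash
python3 -c "
from h import *
s=env.observe();print(s['wrist_torque'],s['ft_force'])"
```

```text
[-0.33009769  0.43641089  0.10696108] [-0.83990399 -1.77920696 14.31402401]
```

>>> {"name": "jog_arm", "arguments": {"hand": [0.004,0.004,0.004,0.004,0.004], "travel": [[0,0,0],[0,0,0],[0,0,0],[0,0,0],[0,0,0]], "yaw": [-0.02,0,0,0,0]}}

```text
time_s: 20.88
position: [0.6149, 0.1464, 0.1389]
tool_rot: [[0.982, 0.187, 0.007], [0.187, -0.982, -0.0], [0.007, 0.002, -1.0]]
ft_force: [-1.5, -2.1, 14.0]
grip_width: 0.0098
gripper_force: 28.7
```

```bash
python3 -c "
from h import *
s=env.observe();print(s['wrist_torque'],s['ft_force'])
env.get_image('wrist');s=env.observe();print(s['wrist_torque'])"
```

```text
[-0.38655436  0.38451267  0.41925089] [-1.47212876 -2.12392565 13.9606401 ]
[-0.44315851  0.38787095  0.48032568]
```

>>> {"name": "jog_arm", "arguments": {"hand": [0.004,0.004,0.004,0.004,0.004], "travel": [[0,0,0],[0,0,0.001],[0,0,0.001],[0,0,0.0005],[0,0,0]], "yaw": [0.02,0,0,0,0]}}

```text
time_s: 21.55
position: [0.6149, 0.1465, 0.1399]
tool_rot: [[0.979, 0.205, 0.006], [0.205, -0.979, 0.0], [0.006, 0.001, -1.0]]
ft_force: [6.1, -0.7, 6.3]
grip_width: 0.0095
gripper_force: 25.7
```

>>> {"name": "jog_arm", "arguments": {"hand": [0.012,0.02,0.03,0.03,0.03], "travel": [[0,0,0],[0,0,0],[0,0,0],[0,0,0.005],[0,0,0.02]], "yaw": [0,0,0,0,0]}}

```text
time_s: 22.18
position: [0.6126, 0.1465, 0.1629]
tool_rot: [[0.979, 0.205, -0.003], [0.205, -0.979, -0.0], [-0.003, -0.001, -1.0]]
ft_force: [0.5, 0.5, 0.1]
grip_width: 0.0297
gripper_force: 0.0
```

>>> {"name": "jog_arm", "arguments": {"hand": [0.03,0.03,0.03,0.03,0.03], "travel": [[0,0,0.03],[-0.02,0,0.04],[-0.06,0,0],[-0.03,0,0],[0,0,0]], "yaw": [0,0,0,0,0]}}

```text
time_s: 22.8
position: [0.5017, 0.1468, 0.2345]
tool_rot: [[0.979, 0.206, 0.0], [0.206, -0.979, 0.0], [0.0, 0.0, -1.0]]
ft_force: [-0.1, -0.1, -0.8]
grip_width: 0.0299
gripper_force: 0.0
```

Run:
```python
from h import *
s=env.observe(); shot('wrist','w4.png'); print(s['ft_force'],s['position'],s['time_s'])
```

```text
[-0.13422794 -0.08961887 -0.80141394] [0.50171213 0.14676548 0.23448752] 22.8
```

View pics/w4.png

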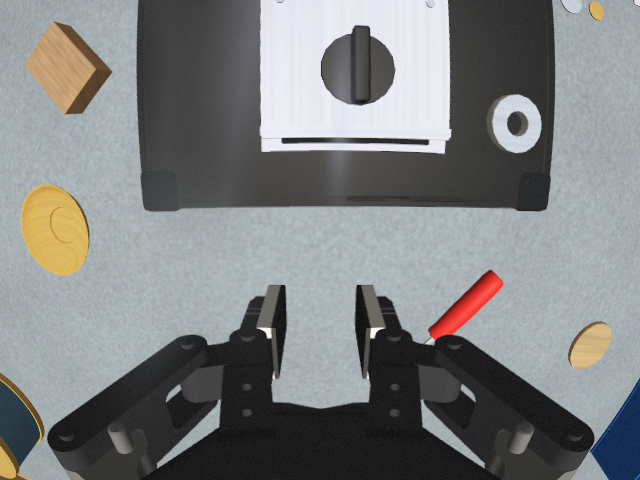

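The picture shows the wing (360,65) pointing at the free edge (y≈135). The hatch is down and the bystanders in view have not moved. I'm handing in.

```bash
python3 -c "
from rig import env
print(env.close_job())"
```

```text
the job is handed in; nothing more can be done
None
```

The hatch is folded down and pressed onto its seal (about 16 N peak at the knob), and the wing knob is turned clockwise to its stop. In the last picture the hatch was still shut with the gripper clear; the job is handed in, verdict not shown.

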